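# Level the radio test stand with its wing screw

### The arm

A 6-joint arm with a two-finger parallel gripper is mounted at the origin on the work surface. World frame = base frame: x ahead of the robot, y to its left, z up, the work surface at z = 0. Lengths are in m, angles in rad, forces in N, time in s.
With the tool pointing down it reaches from about 0.275 to 0.725 m from the base axis. Payload 15.9 kg.
Tool frame: the origin (TCP) lies midway between the tips of the shut fingers; the grasp point (between the pads) lies 19 mm behind it; x points along the fingers, y is the direction in which the jaws open and shut, and the axes are right-handed (so a half turn about x gives the same grasp; the last joint's range is limited). The gripper opens to 85 mm and grips with 20 to 120 N. Pads are 22 mm wide; open, the fingers measure 114 mm over their backs; the gripper's body (76 mm by 85 mm) begins 54 mm behind the grasp point. The pads swing forward as they close: fully open they stand 13 mm farther back than shut.
Start: joints at [-1.104, 0.213, -0.034, 1.323, 0, 1.571], TCP at [0.225, -0.446, 0.231] pointing down, gripper open.
Joint ranges: [-2.98, 2.98], [-0.74, 1.72], [-1.14, 1.35], [-2.1, 2.04], [-1.57, 1.44], [-3.14, 3.14]. Speed limits (rad/s): [1.89, 1.89, 2.39, 2.57, 3.14, 3.14].

### API

Orientations are given as a rotation vector (axis times angle).
In Python, from cell import env gives the robot as it stands.
- The arm moves only by the tool jog_arm, never from a script. Its argument "targets" is a list of rows, each an object with "delta_pos": the shift along the tool's x, y, z in mm, a list of three; "rotation": the turn, a rotation vector about the tool's x, y, z in rad, a list of three; "jaw": the finger opening in mm, from 0 to 85.4. A call has 1 to 10 rows; each row is the pose to reach, as a shift and turn from the pose commanded when the call began, along the tool's axes at that moment; what a row does not reach only later rows make up. A row lasts 1/10 s, in which the tool goes at most 50 mm and 8.59 degrees, less where a joint would pass 70% of its speed; a pose out of reach is approached as far as the arm can. A call with a gripper value outside its range is refused whole. The fingers move at their own pace and stop on an object; "grip_force" is the grip in N (left out, the last holds). Time passes only in rows, so rows that repeat a pose let the fingers close. It gives the time, the measured TCP pose, the force and the opening at its end, in the units of the state.
- env.read_state(): the state, without advancing time (a new reading comes with each control period).
- env.camera(name): name is "scene" or "top" or "wrist"; returns (picture, depth): 384x512x3 uint8, red, green, blue; 384x512 float32, m along the optical axis (not along the pixel's ray), 0 where there is no reading.
- env.get_calibration(name): a dict with "camera_matrix" (3x3 intrinsics, pixels), "cam_to_world" (4x4, takes a point from camera to world coordinates); the wrist camera has in their place "hand_eye" (4x4, takes a point from camera to tool coordinates, whose origin is the TCP and whose axes are the tool frame's). Camera axes: x right, y up, looking along -z (the intrinsics and any distortion apply to the point x, -y, -z); pixel columns grow to the right and rows downward; lengths in m; the calibration is good to about 2 mm. A picture is of the moment at which its call begins: read the wrist's pose just before it. get_calibration takes no time and is no camera call.
- env.hand_in(): hands the job in, once; it reports no verdict.
Trained networks look in the newest picture that a camera, given by its name, has taken for a name from the list of things; names that differ only in an ending like _2 or _b are one class to them, and where a whole thing is asked for, a point or a joint stands for the part that bears it (a point fixed in the world has none). Each returns a list of dicts, best first, with "confidence" (0 to 1); they miss things now and then, are a little off and sometimes report something else, mostly with a low value. They report only what shows in the picture. A call takes as long as a camera call.
- env.look_for(thing, camera): "location" ([x, y, z] in m, in world coordinates, good to about 4 mm: the middle of the surface that is visible of it).
- env.mark_of(thing, camera): "location" ([x, y, z] in m, in world coordinates, good to about 4 mm: a listed point, or the origin of a listed thing).
The state is a dict: "time_s": time; "joints": joint angles; "joint_velocities": joint speeds; "tau": joint torques, N m; "tcp_pos": TCP position; "ee_rot": TCP orientation; "ft_force": force on the tool from outside, world axes, zero at the start; "moment": the same for the moment, N m; "width": opening from 0.0 (shut) to 1.0 (fully open).
Only numpy, scipy, OpenCV 4.12 (cv2) and the standard library are available. Lean on these libraries where they do the work, as an engineer would, in place of code of your own. Each camera call takes 0.05 s, during which the arm holds its last target. There are 200 camera calls.

### The job

The car-radio test stand on the bench rocks because the foot under its wing screw hangs clear of the bench. Turn that black wing screw clockwise (seen from above), by less than a quarter turn, until the wing next lines up with the edges of the stand's plate: then all four feet carry weight and the stand no longer rocks. Leave the stand where it is and let go of the wing.

Things in the scene. Friction and masses are not known exactly. Their poses are not given: they have to be found in the camera images.
- stand: Loose test stand, 2.5 kg: aluminium plate 240 x 240 mm, top 32 mm above the bench; car radio bolted on (stand x -10 to 105, y -92 to 92 mm, top 86 mm up), face to -x. Wing screw at (-90, 90) mm; plain feet at the other three corners (90 mm). Origin: plate centre, at bench level; x, y along the edges, z up. Left or right of the robot; a grey box with a low bar knob (not for this job) opposite.
- wing_grip (a point): Centre of the black wing (plastic bar 56 mm long, 14 thick, 28 high) on the levelling screw's vertical axis, 96 mm above the bench; the wing spans 82 to 110 mm, below it only a hub 24 mm wide and, under 48 mm, a collar 28 mm wide. Site x along the wing, y across its thickness (the faces to grip), z up; turns with the wing, which stays at its height.
- screw (a joint): Angle of the wing screw, rad, growing clockwise seen from above; stops at 0 and 2.1. Starts between 0.05 and 0.6. At 1.4 the wing is parallel to the stand's x axis and all four feet are well loaded. Turns stiffly (0.1 N m) and stays where left; 1 rad drives the foot 4 mm down.
- foot: Sprung rubber foot under the wing screw, 26 mm across, 14 high, origin at the centre of its sole. Hangs 1.4 to 3.6 mm clear at the start, meets the bench at about 0.95 rad of the screw; then its load grows by about 12 N per rad. Beyond about 11 N neighbouring feet lift and the stand rocks the other way.

How it is judged:
At the end, for the whole second after the job is handed in: The adjustable foot presses on the bench with 2 to 9 N (screw within about 0.28 rad, 16 degrees, of the lined-up position at 1.4 rad), so that all four feet are loaded; the stand is level within 0.02 rad, at rest, and within 30 mm of where it stood (contact force between foot and anything else between 2 and 9 N and angle between stand's own z axis and vertical below 0.02 rad and distance of stand from where it was at the start of the episode below 0.03 m and linear speed of stand below 0.01 m/s and velocity of joint screw between -0.05 and 0.05 rad/s); the robot touches nothing.
It also fails if it takes over 32 s, if anything falls off the work surface, if the arm or the gripper's body presses on something with over 40 N, if the wrist force passes 120 N, or if a joint passes its speed limit or range.

## Working session

There is one attempt and no reset: what is moved stays moved. The work goes in short steps, Python scripts to look and compute and a tool call to move; the robot and the scene stay as the last step left them, time stands still between calls to the robot, and variables do not carry over. Pictures are saved under pics/ and viewed, about 8 in all and at most 12, crops included, and the job is handed in when it is done.

Besides the shell and the picture viewer there is one more tool, called after "Emit:" by a JSON object that holds its "op" and its "data", one argument or row to a line. jog_arm: Moves the arm, as the interface text tells. Its arguments: {"type":"object","properties":{"targets":{"type":"array","items":{"type":"object","properties":{"delta_pos":{"type":"array","items":{"type":"number"}},"rotation":{"type":"array","items":{"type":"number"}},"jaw":{"type":"number"}}}},"grip_force":{"type":"number"}},"required":["targets"]}

```bash
mkdir -p pics; ls
python3 - <<'E'
from cell import env
import cv2,numpy as np
s=env.read_state();print({k:np.round(v,3).tolist() for k,v in s.items()})
p={}
for c in("top","scene"):
    im,d=env.camera(c);p[c]=im
    np.savez(f"{c}.npz",im=im,d=d)
    k=env.get_calibration(c);print(c,np.round(k["camera_matrix"],1).tolist(),np.round(k["cam_to_world"],3).tolist())
    for t in("wing_grip","stand"):
        print(c,t,env.mark_of(t,c)[:3])
    print(env.look_for("screw",c)[:2])
cv2.imwrite("pics/a.png",cv2.resize(p["top"][...,::-1],(800,600)))
cv2.imwrite("pics/b.png",cv2.resize(p["scene"][...,::-1],(800,600)))
E
```

```text
pics
{'time_s': 0.0, 'joints': [-1.104, 0.213, -0.035, 1.324, -0.0, 1.571], 'joint_velocities': [-0.0, 0.001, -0.002, 0.002, 0.0, 0.001], 'tau': [-0.001, -68.615, 48.712, 0.017, -0.0, -0.0], 'tcp_pos': [0.225, -0.446, 0.231], 'ee_rot': [1.962, 0.468, -1.962], 'ft_force': [-0.52, -0.038, -0.463], 'moment': [-0.026, -0.005, 0.031], 'width': 0.999}
top [[440.4, 0.0, 256.9], [0.0, 440.4, 190.4], [0.0, 0.0, 1.0]] [[0.017, 0.99, -0.142, 0.389], [-1.0, 0.016, -0.007, 0.038], [-0.005, 0.142, 0.99, 0.985], [0.0, 0.0, 0.0, 1.0]]
top wing_grip [{'location': [0.4045, -0.1463, 0.0954], 'confidence': 0.55}]
top stand [{'location': [0.5309, -0.1666, -0.0004], 'confidence': 0.95}]
[{'location': [0.4057, -0.1458, 0.108], 'confidence': 0.72}]
scene [[470.2, 0.0, 249.6], [0.0, 470.2, 190.3], [0.0, 0.0, 1.0]] [[0.623, -0.426, 0.656, 1.096], [0.782, 0.318, -0.536, -0.455], [0.02, 0.847, 0.531, 0.587], [0.0, 0.0, 0.0, 1.0]]
scene wing_grip [{'location': [0.4019, -0.1451, 0.0905], 'confidence': 0.89}]
scene stand [{'location': [0.5312, -0.1753, -0.0036], 'confidence': 0.86}]
[{'location': [0.4131, -0.1465, 0.0917], 'confidence': 0.68}]
```

View pics/a.png

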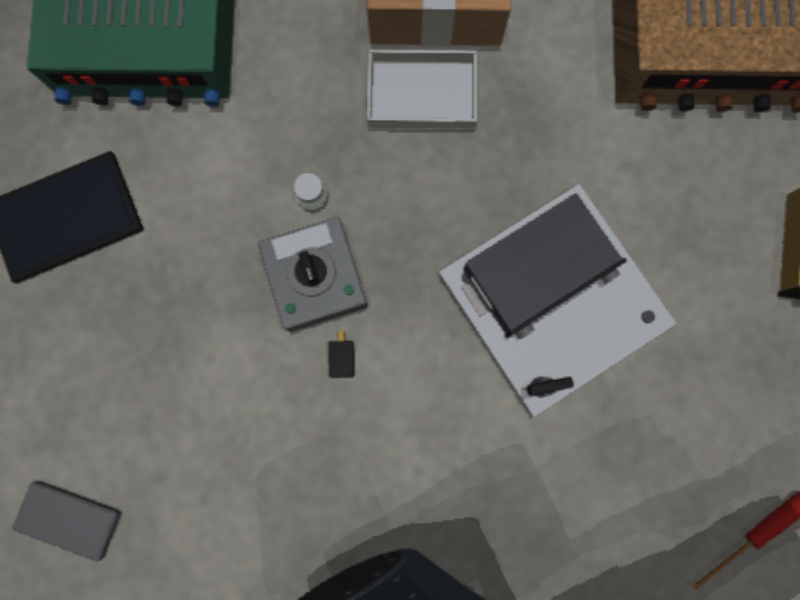

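View pics/b.png

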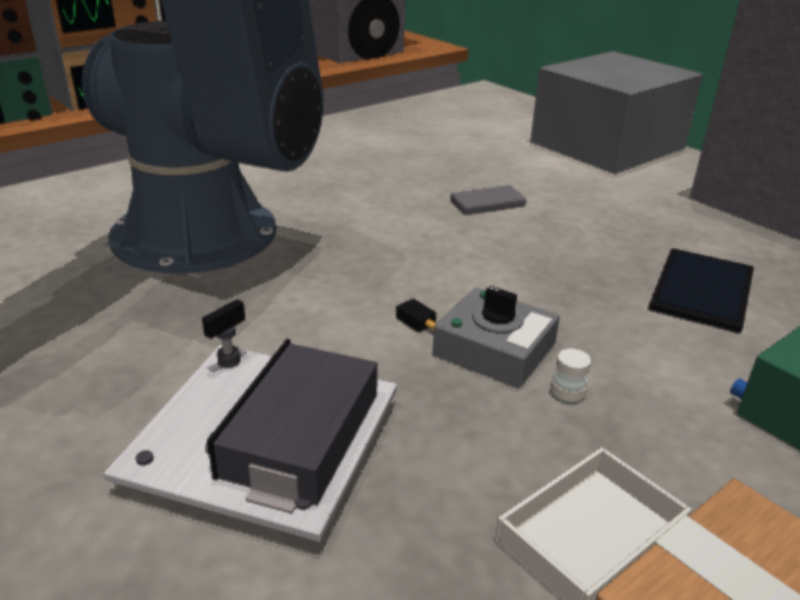

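The top view shows the stand at right: plate corners at about (533,415), (673,322), (578,187) and (441,272) px. The wing lies from (528,390) to (573,381) beside the lower corner. The radio face points lower right, so stand +x is upper left. The scene view agrees. Next I'll fit the plate edges and the wing from the depth data.

```bash
cat > h.py <<'E'
import numpy as np,cv2
from cell import env
from scipy.spatial.transform import Rotation as R
def cloud(c,d):
    k=env.get_calibration(c);K=k["camera_matrix"];v,u=np.nonzero(d>0);z=d[v,u]
    P=np.c_[(u-K[0][2])/K[0][0]*z,-(v-K[1][2])/K[1][1]*z,-z,np.ones_like(z)]
    return (P@np.array(k["cam_to_world"]).T)[:,:3]
def fit(P):
    r=cv2.minAreaRect(P[:,:2].astype(np.float32)*1000)
    b=cv2.boxPoints(r);e=b[1]-b[0];f=b[2]-b[1];L=e if np.hypot(*e)>np.hypot(*f) else f
    return np.round(r[0],1),np.round(r[1],1),np.degrees(np.arctan2(L[1],L[0]))%180
E
python3 - <<'E'
from h import *
for c in("top","scene"):
    P=cloud(c,np.load(c+".npz")["d"])
    n=np.hypot(P[:,0]-.53,P[:,1]+.17)<.18
    pl=P[n&(abs(P[:,2]-.032)<.006)];print(c,"plate z",np.median(pl[:,2]),fit(pl),len(pl))
    ra=P[n&(abs(P[:,2]-.086)<.006)&(P[:,0]>.46)];print("radio",fit(ra))
    w=P[(np.hypot(P[:,0]-.404,P[:,1]+.146)<.05)&(P[:,2]>.086)&(P[:,2]<.125)]
    t=w[w[:,2]>.105];print("wing",len(w),fit(w),"top",len(t),len(t)>5 and fit(t),np.median(w[:,2]))
    for q in (w,t):
        m=q[:,:2].mean(0);V=np.linalg.svd(q[:,:2]-m)[2][0] if len(q)<3000 else 0;print(m,np.degrees(np.arctan2(V[1],V[0]))%180)
s=env.read_state();print(R.from_rotvec(s["ee_rot"]).as_matrix().round(3))
E
```

```text
top plate z 0.03263461647941868 (array([ 530.1, -171.4]), array([240.4, 240.9]), np.float32(123.29628)) 6524
radio (array([ 569.7, -145.1]), array([114.9, 183.2]), np.float32(123.388275))
wing 222 (array([ 405.5, -145.3]), array([19.8, 55.5]), np.float32(104.78518)) top 202 (array([ 405.4, -145.4]), array([13.8, 55.6]), np.float32(102.15984)) 0.10968002018424505
[ 0.40527698 -0.14402061] 102.38849531208348
[ 0.40540486 -0.1449987 ] 102.34968445102677
scene plate z 0.030655536037012432 (array([ 531.5, -173.9]), array([240.9, 243. ]), np.float32(123.51721)) 6928
radio (array([ 571.2, -148.3]), array([116.1, 183. ]), np.float32(123.28552))
wing 381 (array([ 407.4, -148.9]), array([17.8, 55.8]), np.float32(103.01579)) top 146 (array([ 407.2, -148.2]), array([16.9, 53.9]), np.float32(101.45221)) 0.10142401587063815
[ 0.41167684 -0.15081354] 99.9631999456516
[ 0.40913842 -0.14936925] 101.09853394823104
[[-0.     0.45  -0.893]
 [ 0.    -0.893 -0.45 ]
 [-1.    -0.     0.   ]]
```

Both cameras agree. The stand's yaw is 33.4°, and the predicted screw axis (405, -146) matches the fitted wing centre. The wing lies at 102.2°, so it needs about 68.8° (1.20 rad) clockwise. I'll move above it with the jaw axis across the wing.

Emit:
{"op": "jog_arm", "data": {
  "targets": [
    {"delta_pos":[5,-25,-40],"rotation":[-0.14,0,0],"jaw":60},
    {"delta_pos":[10,-50,-80],"rotation":[-0.28,0,0],"jaw":60},
    {"delta_pos":[15,-75,-120],"rotation":[-0.42,0,0],"jaw":60},
    {"delta_pos":[20,-100,-160],"rotation":[-0.56,0,0],"jaw":60},
    {"delta_pos":[25,-125,-200],"rotation":[-0.7,0,0],"jaw":60},
    {"delta_pos":[30,-150,-240],"rotation":[-0.84,0,0],"jaw":60},
    {"delta_pos":[30,-170,-270],"rotation":[-0.98,0,0],"jaw":60},
    {"delta_pos":[30,-185,-296],"rotation":[-1.12,0,0],"jaw":60},
    {"delta_pos":[30,-185,-296],"rotation":[-1.26,0,0],"jaw":60},
    {"delta_pos":[30,-185,-296],"rotation":[-1.316,0,0],"jaw":60}
  ]
}}

```text
time_s: 1.4
tcp_pos: [0.4065, -0.1472, 0.2013]
ee_rot: [1.046, 1.305, -1.046]
ft_force: [0.1, -1.1, 0.9]
width: 0.704
```

Emit:
{"op": "jog_arm", "data": {
  "targets": [
    {"delta_pos":[0,0,0],"rotation":[0,0,0],"jaw":60},
    {"delta_pos":[0,0,0],"rotation":[0,0,0],"jaw":60},
    {"delta_pos":[0,0,0],"rotation":[0,0,0],"jaw":60}
  ]
}}

```text
time_s: 1.7
tcp_pos: [0.406, -0.1483, 0.2013]
ee_rot: [1.053, 1.301, -1.053]
ft_force: [0.4, -0.6, -0.0]
width: 0.701
```

Run:
```python
from h import *
s=env.read_state();M=R.from_rotvec(s["ee_rot"]).as_matrix();T=np.array(s["tcp_pos"]);print(T,M.round(3).tolist(),np.round(s["joints"],2),s["width"],s["time_s"])
im,d=env.camera("wrist");k=env.get_calibration("wrist");K=k["camera_matrix"]
v,u=np.nonzero(d>0);z=d[v,u]
P=np.c_[(u-K[0][2])/K[0][0]*z,-(v-K[1][2])/K[1][1]*z,-z,np.ones_like(z)]@np.array(k["hand_eye"]).T
P=P[:,:3]@M.T+T
w=P[(np.hypot(P[:,0]-.405,P[:,1]+.146)<.05)&(P[:,2]>.1)&(P[:,2]<.125)]
if len(w)>20: print(len(w),fit(w),w[:,2].max())
pl=P[abs(P[:,2]-.032)<.006];print("plate",fit(pl),len(pl))
print(env.mark_of("wing_grip","wrist")[:2])
cv2.imwrite("pics/c.png",im[...,::-1])
```

```text
[ 0.40600822 -0.14825521  0.20132641] [[0.0, 0.978, 0.208], [-0.0, 0.208, -0.978], [-1.0, 0.0, 0.0]] [-0.35  0.08 -0.26  1.22  0.    1.01] 0.7014455698640956 1.7
919 (array([ 406. , -144.8]), array([13.8, 55.1]), np.float32(102.34979)) 0.11244909532845743
plate (array([ 495.1, -234.6]), array([603. , 405.9]), np.float32(14.857544)) 14988
[{'location': [0.4036, -0.1429, 0.0971], 'confidence': 0.82}]
```

View pics/c.png

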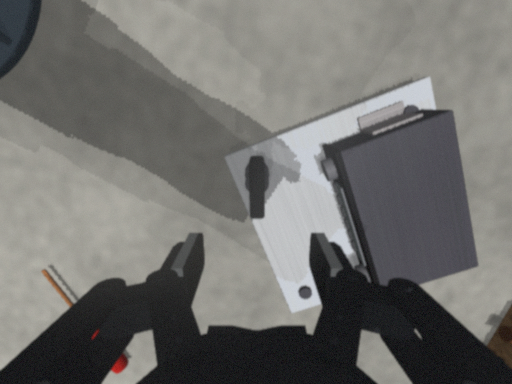

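The wing sits at (257,187) px, upright in the wrist view and midway between the fingers. The wrist depth gives its centre as (406, -145) at 102.3°. I'll shift 3 mm and go down.

Emit:
{"op": "jog_arm", "data": {
  "targets": [
    {"delta_pos":[25,0,-3],"rotation":[0,0,0],"jaw":60},
    {"delta_pos":[55,0,-3],"rotation":[0,0,0],"jaw":50},
    {"delta_pos":[85,0,-3],"rotation":[0,0,0],"jaw":45},
    {"delta_pos":[105,0,-3],"rotation":[0,0,0],"jaw":45},
    {"delta_pos":[117,0,-3],"rotation":[0,0,0],"jaw":45},
    {"delta_pos":[123,0,-3],"rotation":[0,0,0],"jaw":45},
    {"delta_pos":[123,0,-3],"rotation":[0,0,0],"jaw":45},
    {"delta_pos":[123,0,-3],"rotation":[0,0,0],"jaw":45}
  ]
}}

```text
time_s: 2.6
tcp_pos: [0.4058, -0.1453, 0.0789]
ee_rot: [1.052, 1.301, -1.052]
ft_force: [0.3, 0.2, -0.6]
width: 0.529
```

Emit:
{"op": "jog_arm", "data": {
  "grip_force": 30,
  "targets": [
    {"delta_pos":[0,0,0],"rotation":[0,0,0],"jaw":25},
    {"delta_pos":[0,0,0],"rotation":[0,0,0],"jaw":20},
    {"delta_pos":[0,0,0],"rotation":[0,0,0],"jaw":15},
    {"delta_pos":[0,0,0],"rotation":[0,0,0],"jaw":8},
    {"delta_pos":[0,0,0],"rotation":[0,0,0],"jaw":8},
    {"delta_pos":[0,0,0],"rotation":[0,0,0],"jaw":8},
    {"delta_pos":[0,0,0],"rotation":[0,0,0],"jaw":8}
  ]
}}

```text
time_s: 3.3
tcp_pos: [0.4054, -0.1452, 0.0785]
ee_rot: [1.051, 1.302, -1.052]
ft_force: [-2.3, -0.7, 6.2]
width: 0.16
```

The grip holds at 13.7 mm, against a 14 mm wing. Now I'll turn clockwise, which is positive about tool x (down).

Emit:
{"op": "jog_arm", "data": {
  "targets": [
    {"delta_pos":[0,0,0],"rotation":[0.06,0,0],"jaw":8},
    {"delta_pos":[0,0,0],"rotation":[0.12,0,0],"jaw":8},
    {"delta_pos":[0,0,0],"rotation":[0.18,0,0],"jaw":8},
    {"delta_pos":[0,0,0],"rotation":[0.24,0,0],"jaw":8},
    {"delta_pos":[0,0,0],"rotation":[0.3,0,0],"jaw":8},
    {"delta_pos":[0,0,0],"rotation":[0.36,0,0],"jaw":8},
    {"delta_pos":[0,0,0],"rotation":[0.42,0,0],"jaw":8},
    {"delta_pos":[0,0,0],"rotation":[0.48,0,0],"jaw":8},
    {"delta_pos":[0,0,0],"rotation":[0.54,0,0],"jaw":8},
    {"delta_pos":[0,0,0],"rotation":[0.6,0,0],"jaw":8}
  ]
}}

```text
time_s: 4.3
tcp_pos: [0.4059, -0.1453, 0.0786]
ee_rot: [1.491, 0.998, -1.49]
ft_force: [0.9, -2.0, 2.1]
width: 0.162
```

Emit:
{"op": "jog_arm", "data": {
  "targets": [
    {"delta_pos":[0,0,0],"rotation":[0.06,0,0],"jaw":8},
    {"delta_pos":[0,0,0],"rotation":[0.12,0,0],"jaw":8},
    {"delta_pos":[0,0,0],"rotation":[0.18,0,0],"jaw":8},
    {"delta_pos":[0,0,0],"rotation":[0.24,0,0],"jaw":8},
    {"delta_pos":[0,0,0],"rotation":[0.3,0,0],"jaw":8},
    {"delta_pos":[0,0,0],"rotation":[0.36,0,0],"jaw":8},
    {"delta_pos":[0,0,0],"rotation":[0.42,0,0],"jaw":8},
    {"delta_pos":[0,0,0],"rotation":[0.48,0,0],"jaw":8},
    {"delta_pos":[0,0,0],"rotation":[0.54,0,0],"jaw":8},
    {"delta_pos":[0,0,0],"rotation":[0.6,0,0],"jaw":8}
  ]
}}

```text
time_s: 5.3
tcp_pos: [0.4063, -0.1456, 0.0787]
ee_rot: [1.893, 0.563, -1.89]
ft_force: [2.8, -3.1, 2.0]
width: 0.16
```

Emit:
{"op": "jog_arm", "data": {
  "targets": [
    {"delta_pos":[0,0,0],"rotation":[0,0,0],"jaw":8},
    {"delta_pos":[0,0,0],"rotation":[0,0,0],"jaw":8},
    {"delta_pos":[0,0,0],"rotation":[0,0,0],"jaw":8}
  ]
}}

```text
time_s: 5.6
tcp_pos: [0.4063, -0.1455, 0.0787]
ee_rot: [1.89, 0.567, -1.887]
ft_force: [4.7, -3.7, 2.0]
width: 0.155
```

Run:
```python
from h import *
s=env.read_state();M=R.from_rotvec(s["ee_rot"]).as_matrix();y=M[:,1];print("wing line deg",(np.degrees(np.arctan2(y[1],y[0]))+90)%180,M.round(3).tolist(),s["ft_force"],s["moment"],s["time_s"])
for c in("top","scene"):
    im,d=env.camera(c);P=cloud(c,d)
    n=(np.hypot(P[:,0]-.53,P[:,1]+.17)<.18)
    ra=P[n&(abs(P[:,2]-.086)<.005)&(P[:,0]>.49)];print(c,"radio",fit(ra))
    print(env.mark_of("stand",c)[:1])
```

```text
wing line deg 33.50548613992608 [[0.002, 0.552, -0.834], [-0.001, -0.834, -0.552], [-1.0, 0.001, -0.001]] [ 4.69475314 -3.72111091  2.00695226] [-0.70771395 -0.8531461  -0.008509  ] 5.6
top radio (array([ 569.6, -145.4]), array([114.6, 180.8]), np.float32(123.47339))
[{'location': [0.5294, -0.1671, 0.0026], 'confidence': 0.65}]
scene radio (array([ 571.7, -150.1]), array([115.8, 180.5]), np.float32(123.74864))
[{'location': [0.5314, -0.1754, -0.002], 'confidence': 0.69}]
```

The wing is at 33.5° and the stand at 33.5°, with the stand unmoved. I'll release, rise and check.

Emit:
{"op": "jog_arm", "data": {
  "targets": [
    {"delta_pos":[0,0,0],"rotation":[0,0,0],"jaw":20},
    {"delta_pos":[0,0,0],"rotation":[0,0,0],"jaw":30},
    {"delta_pos":[0,0,0],"rotation":[0,0,0],"jaw":45},
    {"delta_pos":[0,0,0],"rotation":[0,0,0],"jaw":45},
    {"delta_pos":[-10,0,0],"rotation":[0,0,0],"jaw":45},
    {"delta_pos":[-30,0,0],"rotation":[0,0,0],"jaw":45},
    {"delta_pos":[-60,0,0],"rotation":[0,0,0],"jaw":45},
    {"delta_pos":[-90,0,0],"rotation":[0,0,0],"jaw":45},
    {"delta_pos":[-120,0,0],"rotation":[0,0,0],"jaw":45},
    {"delta_pos":[-140,0,0],"rotation":[0,0,0],"jaw":45}
  ]
}}

```text
time_s: 6.8
tcp_pos: [0.4058, -0.1453, 0.2211]
ee_rot: [1.891, 0.566, -1.888]
ft_force: [-0.1, -0.4, -0.2]
width: 0.525
```

Emit:
{"op": "jog_arm", "data": {
  "targets": [
    {"delta_pos":[0,0,40],"rotation":[0,0,0],"jaw":45},
    {"delta_pos":[0,0,75],"rotation":[0,0,0],"jaw":45},
    {"delta_pos":[0,0,90],"rotation":[0,0,0],"jaw":45},
    {"delta_pos":[0,0,90],"rotation":[0,0,0],"jaw":45},
    {"delta_pos":[0,0,90],"rotation":[0,0,0],"jaw":45}
  ]
}}

```text
time_s: 7.3
tcp_pos: [0.3305, -0.1947, 0.2189]
ee_rot: [1.891, 0.566, -1.89]
ft_force: [-0.2, 0.5, -0.3]
width: 0.527
```

Run:
```python
from h import *
s=env.read_state();M=R.from_rotvec(s["ee_rot"]).as_matrix();T=np.array(s["tcp_pos"]);print(T,s["width"],s["ft_force"],s["time_s"])
im,d=env.camera("wrist");k=env.get_calibration("wrist");K=k["camera_matrix"]
v,u=np.nonzero(d>0);z=d[v,u]
W=(np.c_[(u-K[0][2])/K[0][0]*z,-(v-K[1][2])/K[1][1]*z,-z,np.ones_like(z)]@np.array(k["hand_eye"]).T)[:,:3]@M.T+T
cv2.imwrite("pics/d.png",im[...,::-1])
for c in("wrist","top","scene"):
    P=W if c=="wrist" else cloud(c,env.camera(c)[1])
    w=P[(np.hypot(P[:,0]-.406,P[:,1]+.146)<.045)&(P[:,2]>.1)&(P[:,2]<.122)]
    if len(w)>20: print(c,"wing",len(w),fit(w),w[:,2].max())
    n=(np.hypot(P[:,0]-.53,P[:,1]+.17)<.18)
    ra=P[n&(abs(P[:,2]-.086)<.006)&(P[:,0]>.49)];print(c,"radio",fit(ra))
    A=np.c_[ra[:,:2],np.ones(len(ra))];print("slope",np.linalg.lstsq(A,ra[:,2],rcond=None)[0][:2].round(4))
P=cloud("top",np.load("top.npz")["d"])
```

```text
[ 0.33049396 -0.19472066  0.21889221] 0.5274973379227726 [-0.20900938  0.46674381 -0.2881411 ] 7.3
wrist wing 1082 (array([ 405.9, -145.4]), array([55.4, 13.8]), np.float32(33.95774)) 0.11282603052696384
wrist radio (array([0., 0.]), array([0., 0.]), np.float32(0.0))
slope [0. 0.]
top wing 220 (array([ 405.3, -145.6]), array([56. , 14.2]), np.float32(33.773506)) 0.1140756154659085
top radio (array([ 570.2, -145.9]), array([115. , 182.7]), np.float32(123.45732))
slope [-0.0082 -0.0064]
scene wing 215 (array([ 408.3, -148.1]), array([55.9, 15.1]), np.float32(33.169556)) 0.1101699959586453
scene radio (array([ 571.7, -149.4]), array([116.2, 182.3]), np.float32(123.42963))
slope [-0.0082 -0.0071]
```

View pics/d.png

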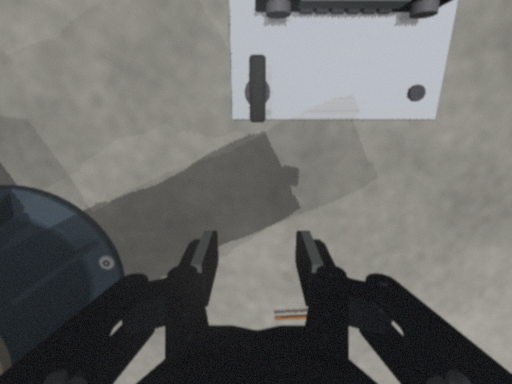

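The wing is parallel to the plate edges, upright at (258,88) px, and the robot is clear. The slope reads about 0.0105 rad, so I'll compare it with the starting frames before handing in.

Run:
```python
from h import *
for c in("top","scene"):
  for n,d in(("start",np.load(c+".npz")["d"]),("now",env.camera(c)[1])):
    P=cloud(c,d);o=[]
    for h,r in((.086,.18),(.032,.115),(0,.4)):
        q=P[(np.hypot(P[:,0]-.53,P[:,1]+.17)<r)&(abs(P[:,2]-h)<.008)&((h!=.086)|(P[:,0]>.49))]
        for _ in range(3):
            s=np.linalg.lstsq(np.c_[q[:,:2],np.ones(len(q))],q[:,2],rcond=None)[0];e=q[:,2]-q[:,:2]@s[:2]-s[2];q=q[abs(e)<.0025]
        o.append(s[:2].round(4).tolist())
    print(c,n,"radio,plate,bench",o)
print(env.read_state()["time_s"]); env.hand_in()
```

```text
top start radio,plate,bench [[-0.0053, -0.0049], [0.0011, 0.0009], [0.0008, -0.0002]]
top now radio,plate,bench [[-0.0044, -0.0034], [0.0039, 0.0014], [0.0008, -0.0002]]
scene start radio,plate,bench [[-0.0018, -0.0026], [0.0038, 0.0005], [0.0009, -0.0011]]
scene now radio,plate,bench [[-0.0026, -0.0023], [0.0034, 0.0009], [0.0009, -0.0011]]
7.55
the job is handed in; nothing more can be done
```

I gripped the black wing across its faces, turned it about 69° (1.20 rad) clockwise, let go and backed the gripper clear. The job was handed in at about 7.6 s of the 32 s allowed.

**Wing alignment:** the three cameras put the wing at 33.2–34.0°, and the stand's x axis is at about 33.4–33.5°. That is within about 0.6° of lined up, against the 16° allowed, so the screw should be near 1.4 rad. I inferred the foot's load from this angle and did not measure it.

**Stand position:** the radio's fitted centre moved by about 1 mm, and its angle by about 0.15° at most. The limit is 30 mm.

**Level:** my first slope fit on the radio top read about 0.0105 rad, higher than I expected. A second fit without outliers gave 0.006 rad or less for both radio and plate. It differs from the starting frames by no more than about 0.003 rad, which is about the noise of the depth readings. The limit is 0.02 rad.

**Robot clear:** the measured tool force after release was about zero, with the fingers well away from the wing.

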